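Hook the keeper link onto the fixture stud

ROBOT

A 6-joint arm with a two-finger parallel gripper is mounted at the origin on the work surface. World frame = base frame: x ahead of the robot, y to its left, z up, the work surface at z = 0. Lengths are in m, angles in rad, forces in N, time in s.
With the tool pointing down it reaches from about 0.325 to 0.775 m from the base axis. Payload 5.5 kg.
Tool frame: the origin (TCP) lies on the centre line of the jaws, within the pads' length; the fingertips stand bot.tip_extent ahead of it and the grasp point (between the pads) lies 2 mm behind it (bot.tip_extent is the distance from the TCP to the fingertips, in m); y points along the fingers, x is the direction in which the jaws open and shut, and the axes are right-handed (so a half turn about y gives the same grasp; the last joint's range is limited). The gripper opens to 88 mm and grips with 3 to 60 N. Pads are 20 mm wide; open, the fingers measure 115 mm over their backs; the gripper's body (75 mm by 178 mm) begins 61 mm behind the grasp point.
Start: joints at [-1.22, 0.091, 1.231, -0, 1.82, -0.057], TCP at [0.238, -0.551, 0.24] pointing down, gripper open.
Joint ranges: [-2.87, 2.87], [-0.86, 2.18], [0.17, 2.46], [-1.51, 4.65], [0.06, 2.69], [-2.65, 2.65]. Speed limits (rad/s): [2.57, 2.57, 3.01, 3.14, 3.14, 3.14].

INTERFACE

Orientations are given as a rotation vector (axis times angle).
In Python, from plant import bot gives the robot as it stands. The module is installed in compiled form; this text tells all that it offers.
- The arm moves only by the tool drive_tool, never from a script. Its arguments are lists of equal length, an entry for each row: "fingers": the finger opening in mm, from 0 to 87.8; "linear": the shift along the tool's x, y, z in mm, a list of three; "turn": the turn, a rotation vector about the tool's x, y, z in rad, a list of three. In form: {"fingers": [fingers, ...], "linear": [[x, y, z], ...], "turn": [[rx, ry, rz], ...]}. A call has exactly 8 rows; each row shifts and turns the commanded pose from where the row before left it, along the tool's axes as they then stand; what a row does not reach is not made up. A row lasts 1/10 s, in which the tool goes at most 50 mm and 8.59 degrees, less where a joint would pass 70% of its speed; a pose out of reach is approached as far as the arm can. A call is refused whole if a number of a shift passes 50 or a number of a turn 0.15, either way. A call with a gripper value outside its range is refused whole. The fingers move at their own pace and stop on an object; the grip force is fixed at half the most. Time passes only in rows, so rows that do not move let the fingers close, or fill a call up. It gives the time, the measured TCP pose, the force and the opening at its end, in the units of the state.
- bot.read_state(): the state, without advancing time (a new reading comes with each control period).
- bot.snapshot(name): name is "side" or "top"; returns a dict with "pixels" (400x640x3 uint8, red, green, blue), "z_map" (400x640 float32, m along the optical axis (not along the pixel's ray), 0 where there is no reading), "camera_matrix" (3x3 intrinsics, pixels), "k1" (the pictures are not rectified: a ray, as slopes to the right and down, at radius r is drawn at 1 + k1 r^2 times it, then the intrinsics apply), "eye" and "attitude" of the camera in the world. Camera axes: x right, y down, z forward; pixel columns grow to the right and rows downward; lengths in m; the calibration is good to about 2 mm. A picture is of the moment at which its call begins.
- bot.sign_off(): hands the job in, once; it reports no verdict.
Trained networks look in a picture, given as the dict that the camera call returned (one of the last four; its "shot" number tells which), for a name from the list of things; names that differ only in an ending like _2 or _b are one class to them, and where a whole thing is asked for, a point or a joint stands for the part that bears it (a point fixed in the world has none). Each returns a list of dicts, best first, with "conf" (0 to 1); they miss things now and then, are a little off and sometimes report something else, mostly with a low value. They report only what shows in the picture. A call takes as long as a camera call. They do not tell look-alikes from the thing itself.
- bot.recognise(picture, label): "bbox" ([left, top, right, bottom] in pixels, round what is visible of it).
The state is a dict: "t": time; "joint_pos": joint angles; "joint_vel": joint speeds; "effort": joint torques, N m; "tool_pos": TCP position; "eef_rot": TCP orientation; "contact_force": force on the tool from outside, world axes, zero at the start; "torque": the same for the moment, N m; "opening": finger opening in m.
Only numpy, scipy, OpenCV 4.12 (cv2) and the standard library are available. Lean on these libraries where they do the work, as an engineer would, in place of code of your own. Each camera call takes 0.05 s, during which the arm holds its last target.

TASK

Pick up the steel keeper link with the oblong eye by its square grip, tilt the eye past the wide head of the stud on the grey fixture and lay the link down flat on the fixture, straight along the slot with its grip at the end of the fixture farther from the robot. With the link flat, and without leaning on it, draw it gently towards that grip end until you feel the eye's bar pull firmly on the stud's neck (about 10 N for half a second; never beyond 18 N, and never press on the fixture beyond 40 N), then let go and leave it lying there drawn up. Leave everything else on the bench alone.

Things in the scene. Friction and masses are not known exactly. Their poses are not given: they have to be found in the camera images.
- link: Keeper link (loose, steel, about 0.25 kg): flat plate 5 mm thick with an oblong eye, 36 mm along its x, 54 mm along its y, in 10 mm wide bars. Origin: eye centre, on the underside; z up as it lies. It spans x = -28 to +28 mm, 74 mm wide; a 46 mm wide tail with the grip goes on to x = +70. Starts flat on the bench, grip up, in one of two places; the strap is in the other
- link_grip (a point): Centre of the link's square grip: 16 x 16 mm, 34 mm tall, from 5 to 39 mm above the link's underside, 50 mm from the eye's centre along the link's +x
- link_bar (a point): Inner edge of the eye's hook bar (the bar away from the grip), on the underside: link x = -18 mm, y = 0. This bar goes under the stud's head first and in the end pulls on the neck
- fixture: Fixed grey steel fixture, 200 (x) x 130 (y) mm, on a dark foot 230 x 150 mm; its flat top (the landing) is 40 mm above its origin and the bench. Origin at the centre of its underside. Its +x points away from the robot, give or take its yaw: the direction in which the link is drawn, and the end over which the grip must lie
- studblock: Dark slot in the landing, fixed, axes as the fixture's. Origin: slot's middle, on the landing. A stud stands upright in it at y = 0, clamped hard anywhere within 8 mm of the origin along x (varies, not measured: see or feel it). Neck 12 mm in diameter, 20 mm from landing to head; round head 42 mm in diameter, 5 mm thick. Stud and fixture do not give under a push
- head_mid (a point): Point above the slot's middle at the height of the top of the stud's head, 25 mm above the landing. The head is wider than the eye is long: the eye goes over with its grip end raised about 0.55 rad, hook bar dipping below the head on the -x side, rest of the eye above it; slide to +x until the bar nears the neck, then level. Flat and drawn up, the link's origin is 12 mm to +x of the stud's axis
- strap: Spare strap (loose, leave alone): same steel, outline and grip as the link, but with a 24 mm round hole instead of the oblong eye. Origin: centre of the hole, on the underside
- wrench: Loose open wrench, 170 mm long, leave alone. Origin at the middle underside
- nut: Loose round nut, 30 mm wide, 12 mm tall, leave alone. Origin at its underside
- socket: Loose socket, 28 mm wide, 35 mm tall, leave alone. Origin at its underside
- spraycan: Loose can, 64 mm wide, 170 mm tall, leave alone. Origin at its underside
- driver: Loose screwdriver, 200 mm long, leave alone. Origin at its underside
- tin: Loose empty tin, 80 mm wide, 100 mm tall, leave alone. Origin at its underside
There are look-alikes about, which are no part of the job. What is shaped like the link but brown or green is not meant.

How it is judged:
On the way, in this order (a step that is already met when the one before it is completed fails the run):
1. the link is tilted, with its hook bar below the stud's head and close to the neck (angle between link's own z axis and vertical above 0.12 rad and z of link_bar in the frame of studblock between -0.002 and 0.019 m and x of link_bar in the frame of studblock between -0.028 and 0.004 m and y of link_bar in the frame of studblock between -0.012 and 0.012 m and x of link_grip in the frame of studblock above 0.02 m), for 0.1 s.
2. the link lies flat on the fixture along the slot and its hook bar pulls on the stud's neck with more than 5 N (angle between link's own z axis and vertical below 0.06 rad and z of link in the frame of studblock between -0.003 and 0.004 m and x of link in the frame of studblock between 0.001 and 0.023 m and y of link in the frame of studblock between -0.01 and 0.01 m and angle between the x axis of link and the x axis of studblock, either way round below 0.2 rad and horizontal distance between link_grip and studblock above 0.04 m and x of link_grip in the frame of studblock above 0.04 m and contact force between link and studblock above 5 N), for 0.2 s.
At the end, for the whole second after the job is handed in: The link lies at rest, flat on the fixture under the stud's head (tilt under 0.06 rad, underside within 4 mm of the landing), straight along the slot (within 0.2 rad and 10 mm sideways), grip towards the fixture's +x, still drawn that way: its origin 1 to 23 mm to +x of the slot's middle (angle between link's own z axis and vertical below 0.06 rad and z of link in the frame of studblock between -0.003 and 0.004 m and x of link in the frame of studblock between 0.001 and 0.023 m and y of link in the frame of studblock between -0.01 and 0.01 m and angle between the x axis of link and the x axis of studblock, either way round below 0.2 rad and horizontal distance between link_grip and studblock above 0.04 m and x of link_grip in the frame of studblock above 0.04 m and linear speed of link below 0.01 m/s and angular speed of link below 0.1 rad/s); the robot touches nothing.
It fails at once if the stud is loaded beyond 18 N (contact force between link and studblock above 18 N).
It fails at once if the link is pressed on the fixture beyond 40 N (contact force between link and fixture above 40 N).
It fails at once if the gripper or arm pushes on the stud beyond 18 N or on the fixture beyond 40 N (contact force between any of the arm, the fingers and fixture above 40 N or contact force between any of the arm, the fingers and studblock above 18 N).
It fails at once if something else on the bench is moved by more than 20 mm (distance of any of strap, wrench, nut, socket, spraycan, driver, tin from where it was at the start of the episode above 0.02 m).
It also fails if it takes over 61 s, if anything falls off the work surface, if the arm or the gripper's body presses on something with over 40 N, if the wrist force passes 120 N, or if a joint passes its speed limit or range.

## Working session

There is one attempt and no reset: what is moved stays moved. The work goes in short steps, Python scripts to look and compute and a tool call to move; the robot and the scene stay as the last step left them, time stands still between calls to the robot, and variables do not carry over. Pictures are saved under pics/ and viewed, and the job is handed in when it is done.

Besides the shell and the picture viewer there is one more tool, called after ">>>" as name(argument=value, ...) on one line, values as JSON. drive_tool: Moves the arm, as the interface text tells. Its arguments: {"type":"object","properties":{"fingers":{"type":"array"},"linear":{"type":"array"},"turn":{"type":"array"}},"required":["fingers","linear","turn"]}

```bash
mkdir -p pics
cat > h.py <<'E'
import numpy as np, cv2
from scipy.spatial.transform import Rotation as R
from plant import bot
def att(p):
    a=np.array(p['attitude'],float)
    return a if a.shape==(3,3) else (R.from_rotvec(a).as_matrix() if a.size==3 else None)
def cloud(p):
    K=np.array(p['camera_matrix']);k1=p['k1']
    v,u=np.mgrid[0:400,0:640]
    xd=(u-K[0,2])/K[0,0]; yd=(v-K[1,2])/K[1,1]
    rd=np.hypot(xd,yd); r=rd.copy()
    for _ in range(20): r=rd/(1+k1*r*r)
    s=1/(1+k1*r*r)
    z=p['z_map']
    P=np.stack([xd*s*z,yd*s*z,z],-1)@att(p).T+np.array(p['eye'])
    P[z<=0]=np.nan
    return P
def save(p,n,crop=None,f=1):
    im=p['pixels'][...,::-1]
    if crop: l,t,r,b=crop; im=im[t:b,l:r]
    if f!=1: im=cv2.resize(im,None,fx=f,fy=f,interpolation=cv2.INTER_CUBIC)
    cv2.imwrite('pics/'+n+'.png',im)
E
python3 - <<'E'
from h import *
s=bot.read_state();print(s, bot.tip_extent)
import pickle
for n in ['side','top']:
    p=bot.snapshot(n);save(p,n+'0')
    print(n,p['camera_matrix'],p['k1'],p['eye'],p['attitude'],p['shot'])
    pickle.dump(p,open(n+'0.pkl','wb'))
    for l in ['link','link_grip','strap','fixture','studblock','wrench','nut','socket','spraycan','driver','tin']:
        for d in bot.recognise(p,l)[:4]: print(l,d['conf'],np.round(d['bbox']))
E
```

```text
{'t': 0.0, 'joint_pos': array([-1.21972542e+00,  9.18686914e-02,  1.23185350e+00,  1.31262185e-06,
        1.81975006e+00, -5.66848255e-02]), 'joint_vel': array([-6.00870721e-04,  1.43314173e-03, -9.95092830e-04, -3.54811077e-06,
       -1.49703015e-03,  1.15974896e-03]), 'effort': array([-6.80877001e-04, -4.46447074e+01, -4.06447041e+01,  6.97659398e-02,
        2.92646588e-02, -1.39063509e-04]), 'tool_pos': array([ 0.23785454, -0.55057923,  0.23851922]), 'eef_rot': array([-1.37380256,  0.90490705, -0.90242474]), 'contact_force': array([ 0.16652193, -0.06972669,  0.06963234]), 'torque': array([0.01217567, 0.0058335 , 0.00646273]), 'opening': 0.0878565649840879} 0.017
side [[444.28638639   0.         323.94360632]
 [  0.         444.28638639 194.37729311]
 [  0.           0.           1.        ]] -0.004224343408679831 [ 0.41857825 -0.92304501  0.7699485 ] [-2.18996775  0.06666525 -0.05415282] 1
link 0.79 [326. 251. 371. 279.]
link 0.61 [260. 232. 299. 271.]
link 0.6 [203. 285. 248. 330.]
link_grip 0.86 [325. 253. 367. 278.]
link_grip 0.65 [263. 236. 296. 274.]
link_grip 0.56 [203. 2
[... 621 characters left out ...]
     0.           1.        ]] -0.11545148393841873 [0.40098163 0.06922818 1.33157781] [-2.16768892  2.18794606 -0.0740606 ] 2
link 0.95 [357. 233. 393. 258.]
link 0.81 [375. 176. 398. 209.]
link 0.56 [405. 264. 440. 303.]
link_grip 0.97 [376. 173. 402. 207.]
link_grip 0.87 [357. 230. 390. 258.]
link_grip 0.85 [407. 265. 443. 303.]
fixture 0.71 [284. 155. 338. 232.]
studblock 0.58 [303. 183. 317. 204.]
wrench 0.55 [207. 184. 226. 237.]
wrench 0.21 [421. 117. 447. 159.]
nut 0.5 [371. 130. 372. 135.]
nut 0.44 [209. 183. 225. 239.]
socket 0.63 [409. 246. 425. 251.]
spraycan 0.72 [188. 130. 224. 165.]
driver 0.54 [412. 117. 449. 176.]
tin 0.79 [158. 167. 189. 192.]
tin 0.19 [188. 132. 219. 161.]
```

View pics/side0.png

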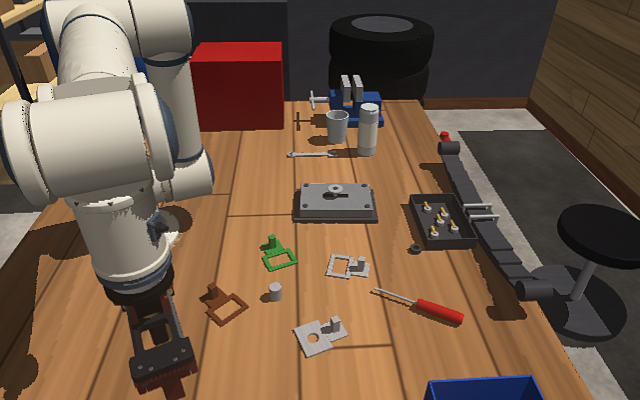

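View pics/top0.png

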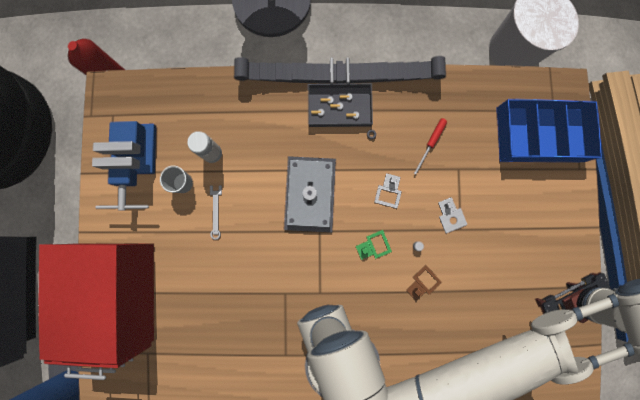

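Run:
```python
from h import *
import pickle
t=pickle.load(open('top0.pkl','rb'));s=pickle.load(open('side0.pkl','rb'))
save(t,'t0crop',(330,120,480,320),3.5 and 3)
save(t,'t0fix',(270,140,350,250),6 and 5)
save(s,'s0crop',(190,170,390,370),3)
```

```text
(no output)
```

View pics/t0crop.png

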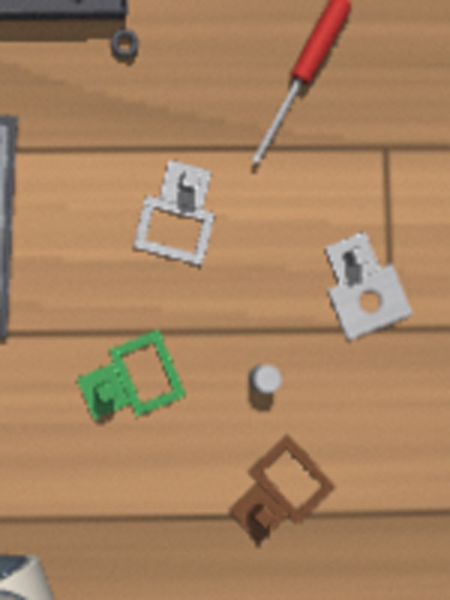

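View pics/t0fix.png

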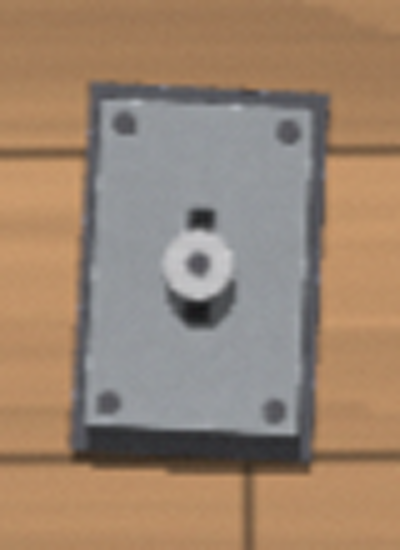

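View pics/s0crop.png

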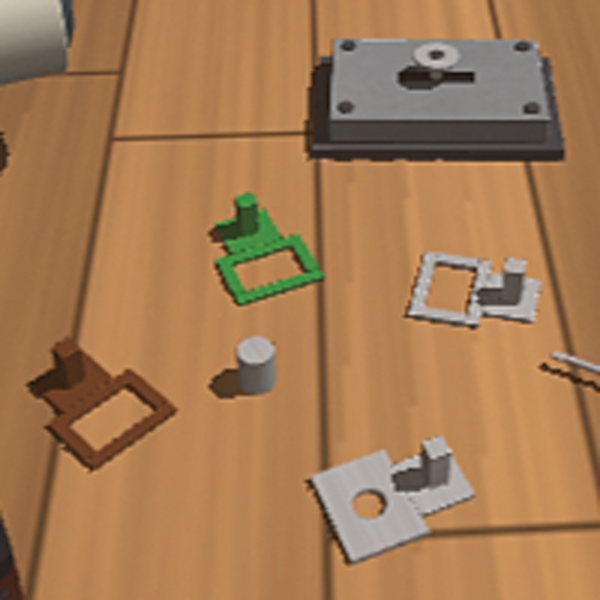

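The top picture shows four link-like shapes. The grey one with the oblong eye at top px (388,191) is the link. The grey one with a round hole at (452,215) is the strap. Green (375,245) and brown (425,282) are decoys. In the crop the oblong opening at (388,197) shows clearly, with its grip at (391,183). The fixture is at (310,195).

Run:
```python
from h import *
import pickle
for n,boxL,boxF in [('top',(370,168,408,214),(275,145,345,240)),('side',(318,245,378,285),(285,175,385,232))]:
    p=pickle.load(open(n+'0.pkl','rb'));P=cloud(p)
    im=p['pixels'].astype(int)
    l,t,r,b=boxL
    Q=P[t:b,l:r].reshape(-1,3);C=im[t:b,l:r].reshape(-1,3)
    sat=C.max(1)-C.min(1)
    bench=Q[sat>60];print(n,'bench z',np.nanmedian(bench[:,2]))
    # plate pts
    m=(sat<40)&(Q[:,2]>-0.01)&(C.max(1)>90)
    g=Q[m]
    print('link pts',m.sum(),'zhist',np.round(np.nanpercentile(g[:,2],[5,25,50,75,90,97,100]),4))
    pl=g[g[:,2]<0.015]; gr=g[g[:,2]>0.030]
    rect=cv2.minAreaRect((pl[:,:2]*1000).astype(np.float32));print('plate rect',rect)
    print('grip top',len(gr),gr.mean(0),gr.min(0),gr.max(0))
    l,t,r,b=boxF
    Q=P[t:b,l:r].reshape(-1,3);C=im[t:b,l:r].reshape(-1,3)
    top=Q[(abs(Q[:,2]-0.04)<0.006)]
    print('fixture top z',np.nanmedian(top[:,2]),cv2.minAreaRect((top[:,:2]*1000).astype(np.float32)))
    hd=Q[(Q[:,2]>0.058)&(Q[:,2]<0.08)];print('head',len(hd),hd.mean(0),hd.min(0),hd.max(0),cv2.minEnclosingCircle((hd[:,:2]*1000).astype(np.float32)))
```

```text
top bench z -0.00044056044970519626
link pts 447 zhist [-0.0013  0.0024  0.0046  0.007   0.0098  0.0383  0.0435]
plate rect ((539.640869140625, -151.88491821289062), (75.23844909667969, 99.64261627197266), 74.01103973388672)
grip top 29 [ 0.56875201 -0.15898989  0.03843044] [ 0.56076384 -0.16779393  0.03164932] [ 0.57687303 -0.15160409  0.04354512]
fixture top z 0.03996754698682892 ((530.0030517578125, 97.66795349121094), (129.94491577148438, 200.56553649902344), 86.48245239257812)
head 153 [0.52788264 0.09792223 0.06510462] [0.50850195 0.07934127 0.0594242 ] [0.54788176 0.11802687 0.0707159 ] ((527.74365234375, 97.50592803955078), 20.623931884765625)
side bench z -0.00094223445368391
link pts 477 zhist [0.0008 0.0029 0.0041 0.0052 0.008  0.0381 0.0407]
plate rect ((541.1272583007812, -155.97303771972656), (76.73686981201172, 98.06294250488281), 74.29387664794922)
grip top 31 [ 0.56889127 -0.16400317  0.03794565] [ 0.56089089 -0.17247933  0.03412767] [ 0.57646802 -0.15448959  0.04071857]
fixture top z 0.038640388063183595 ((529.4862670898438, 92.48268127441406), (139.15655517578125, 199.40562438964844), 86.74932098388672)
head 114 [0.52794344 0.09011048 0.06344536] [0.50902018 0.06927055 0.05909875] [0.54871538 0.11564468 0.06791905] ((529.9451293945312, 92.47358703613281), 23.20453453063965)
```

```bash
cat >> h.py <<'E'
def pose():
    s=bot.read_state(); return s,np.array(s['tool_pos']),R.from_rotvec(s['eef_rot'])
def target_R(yaw,theta=0,flip=1):
    # link x axis in world (yaw, pitched up theta), link z ; tool y=-link z ; tool x = flip*link x
    lx=np.array([np.cos(yaw)*np.cos(theta),np.sin(yaw)*np.cos(theta),np.sin(theta)])
    ly=np.array([-np.sin(yaw),np.cos(yaw),0]); lz=np.cross(lx,ly)
    X=flip*lx;Y=-lz;Z=np.cross(X,Y)
    return R.from_matrix(np.stack([X,Y,Z],1))
def delta(p1,R1,p0=None,R0=None):
    if p0 is None: s,p0,R0=pose()
    return np.round(R0.inv().apply(np.array(p1)-p0)*1000,2), np.round((R0.inv()*R1).as_rotvec(),4)
E
python3 - <<'E'
from h import *
s,p,r=pose();print(r.as_matrix().round(3))
yaw=np.deg2rad(-16)
for f in (1,-1):
    Rt=target_R(yaw,0,f);print(f,delta([.5685,-.1615,.2385],Rt),Rt.as_matrix().round(2))
    # yaw of tool x rel to j1
E
```

```text
[[ 0.397 -0.     0.918]
 [-0.918 -0.     0.397]
 [ 0.    -1.    -0.   ]]
1 (array([-226.3 ,    1.13,  457.86]), array([ 0.    , -0.8837, -0.    ])) [[ 0.96  0.    0.28]
 [-0.28  0.    0.96]
 [ 0.   -1.    0.  ]]
-1 (array([-226.3 ,    1.13,  457.86]), array([0.    , 2.2578, 0.    ])) [[-0.96  0.   -0.28]
 [ 0.28  0.   -0.96]
 [ 0.   -1.    0.  ]]
```

```bash
cat >> h.py <<'E'
def plan(p1,R1,n,p0=None,R0=None,nd=1):
    """n rows straight + even turn; prints rounded rows, last absorbs rounding"""
    if p0 is None: s,p0,R0=pose()
    rv=(R0.inv()*R1).as_rotvec(); p=np.array(p0);r=R0
    L=[];T=[]
    for i in range(n):
        tp=np.array(p0)+(np.array(p1)-p0)*(i+1)/n
        d=np.round(r.inv().apply(tp-p)*1000,nd); w=np.round((r.inv()*(R0*R.from_rotvec(rv*(i+1)/n))).as_rotvec(),3)
        p=p+r.apply(d/1000); r=r*R.from_rotvec(w)
        L.append((d+0).tolist());T.append((w+0).tolist())
    print('"linear":',L,'\n"turn":',T); return p,r
E
python3 - <<'E'
from h import *
plan([.5685,-.1615,.14],target_R(np.deg2rad(-16)),15,nd=0)
E
```

```text
"linear": [[-15.0, 7.0, 31.0], [-13.0, 6.0, 31.0], [-12.0, 7.0, 32.0], [-9.0, 7.0, 33.0], [-8.0, 6.0, 33.0], [-5.0, 7.0, 33.0], [-4.0, 6.0, 34.0], [-2.0, 7.0, 34.0], [1.0, 7.0, 34.0], [2.0, 6.0, 34.0], [5.0, 7.0, 34.0], [6.0, 7.0, 34.0], [9.0, 6.0, 33.0], [10.0, 7.0, 32.0], [12.0, 7.0, 32.0]] 
"turn": [[0.0, -0.059, 0.0], [0.0, -0.059, 0.0], [0.0, -0.059, 0.0], [0.0, -0.059, 0.0], [0.0, -0.059, 0.0], [0.0, -0.058, 0.0], [0.0, -0.059, 0.0], [0.0, -0.059, 0.0], [0.0, -0.059, 0.0], [0.0, -0.059, 0.0], [0.0, -0.059, 0.0], [0.0, -0.059, 0.0], [0.0, -0.059, 0.0], [0.0, -0.059, 0.0], [0.0, -0.059, 0.0]]
```

>>> drive_tool(fingers=[50,50,50,50,50,50,50,50], linear=[[-15,7,31],[-13,6,31],[-12,7,32],[-9,7,33],[-8,6,33],[-5,7,33],[-4,6,34],[-2,7,34]], turn=[[0,-0.059,0],[0,-0.059,0],[0,-0.059,0],[0,-0.059,0],[0,-0.059,0],[0,-0.059,0],[0,-0.059,0],[0,-0.059,0]])

```text
t: 2.0
tool_pos: [0.4144, -0.3419, 0.1866]
eef_rot: [-1.503, 0.539, -0.539]
contact_force: [0.5, 0.7, -0.3]
opening: 0.0498
```

>>> drive_tool(fingers=[50,50,50,50,50,50,50,50], linear=[[1,7,34],[2,6,34],[5,7,34],[6,7,34],[9,6,33],[10,7,32],[12,7,32],[0,0,0]], turn=[[0,-0.059,0],[0,-0.059,0],[0,-0.059,0],[0,-0.059,0],[0,-0.059,0],[0,-0.059,0],[0,-0.059,0],[0,0,0]])

```text
t: 2.8
tool_pos: [0.5696, -0.1578, 0.138]
eef_rot: [-1.558, 0.215, -0.212]
contact_force: [-1.4, -0.2, -1.0]
opening: 0.0499
```

Run:
```python
from h import *
s,p,r=pose();print(s['t'],p,r.as_matrix().round(3),s['contact_force'],s['joint_pos'])
import pickle
q=bot.snapshot('side');save(q,'side1',(250,170,450,320),4);pickle.dump(q,open('side1.pkl','wb'))
q=bot.snapshot('top');save(q,'top1',(300,120,480,270),4);pickle.dump(q,open('top1.pkl','wb'))
plan([.5685,-.1615,.026],target_R(np.deg2rad(-16)),8)
```

```text
2.8 [ 0.56962348 -0.15775881  0.13799334] [[ 0.963 -0.002  0.269]
 [-0.269  0.002  0.963]
 [-0.002 -1.     0.002]] [-1.35163791 -0.16905425 -0.99263892] [-3.28564363e-01  7.23744116e-02  1.42999804e+00  1.47480655e-03
  1.64133446e+00 -5.59718701e-02]
"linear": [[0.1, 14.2, -0.1], [0.0, 14.1, -0.1], [0.1, 14.2, 0.0], [0.0, 14.1, -0.1], [0.1, 14.2, -0.1], [0.0, 14.2, -0.1], [0.1, 14.1, 0.0], [0.0, 14.2, -0.1]] 
"turn": [[0.0, 0.0, 0.0], [0.0, 0.001, 0.0], [0.0, 0.0, 0.0], [0.0, 0.0, 0.0], [0.0, 0.0, -0.001], [0.0, 0.001, 0.0], [0.0, 0.0, 0.0], [0.0, 0.0, 0.0]]
```

View pics/side1.png

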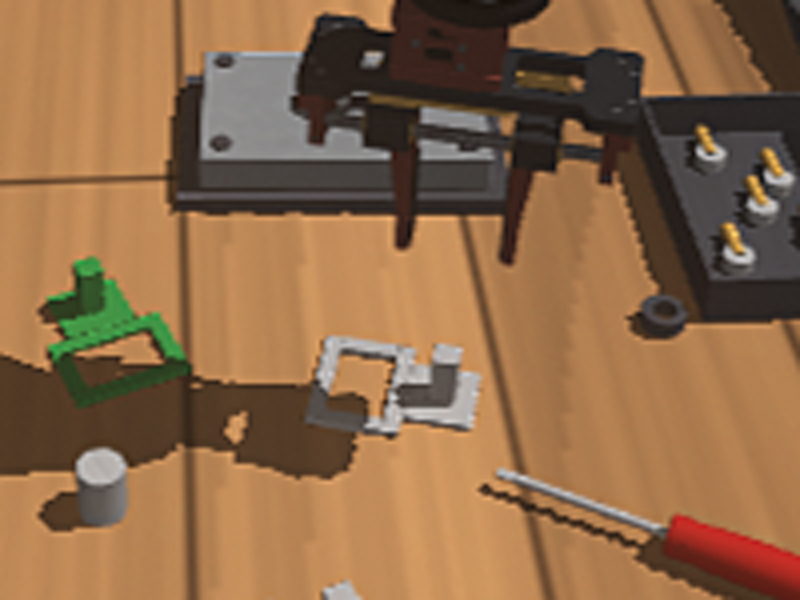

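View pics/top1.png

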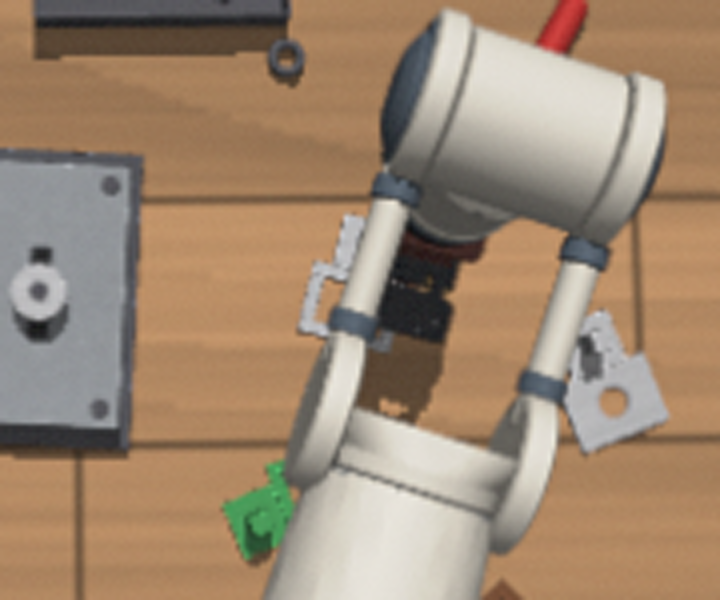

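Run:
```python
from h import *
import pickle
p=pickle.load(open('side1.pkl','rb'));P=cloud(p)
m=(P[...,2]>0.115)&(P[...,2]<0.16)&(abs(P[...,1]+.16)<.04)&(abs(P[...,0]-.57)<.06)
v,u=np.nonzero(m);Q=P[m];print(len(Q),Q.min(0),Q.max(0))
s,tp,r=pose();print(s['t'],tp,s['contact_force'])
L=r.inv().apply(Q-tp)*1000
for a in (L[L[:,0]<0],L[L[:,0]>0]): print(a.min(0).round(1),a.max(0).round(1),np.median(a,0).round(1))
```

```text
133 [ 0.53228692 -0.18376857  0.11859106] [ 0.59988229 -0.14430205  0.15966125]
2.9 [ 0.56834827 -0.16076706  0.13928992] [-0.52898443 -0.59973888  0.04881546]
[-33.9 -20.2 -14.6] [-24.4  19.2  10. ] [-28.2  -2.8 -10.9]
[ 25.4 -20.4 -14.9] [35.1 20.7 -7.7] [ 30.4  -1.6 -10.9]
```

Run:
```python
from h import *
print(delta([.5685,-.1615,.026],target_R(np.deg2rad(-16))))
```

```text
(array([  0.45, 113.29,  -0.61]), array([ 0.0005,  0.0021, -0.0009]))
```

>>> drive_tool(fingers=[50,50,50,50,50,50,50,50], linear=[[0.5,20,-0.5],[0,20,0],[0,20,0],[0,18,0],[0,15,0],[0,12,0],[0,8,0],[0,0,0]], turn=[[0,0.002,0],[0,0,0],[0,0,0],[0,0,0],[0,0,0],[0,0,0],[0,0,0],[0,0,0]])

```text
t: 3.7
tool_pos: [0.568, -0.1619, 0.0256]
eef_rot: [-1.559, 0.222, -0.219]
contact_force: [-0.3, -0.6, 0.2]
opening: 0.0497
```

Run:
```python
from h import *
q=bot.snapshot('side');save(q,'side2',(290,210,410,300),6)
s,p,r=pose();print(s['t'],p,s['contact_force'],delta([.5685,-.1615,.026],target_R(np.deg2rad(-16))))
```

```text
3.75 [ 0.56857429 -0.16192013  0.02653227] [ 0.20371261 -0.23721006 -0.5015646 ] (array([-0.19,  0.53,  0.38]), array([ 0.    , -0.001 , -0.0004]))
```

View pics/side2.png

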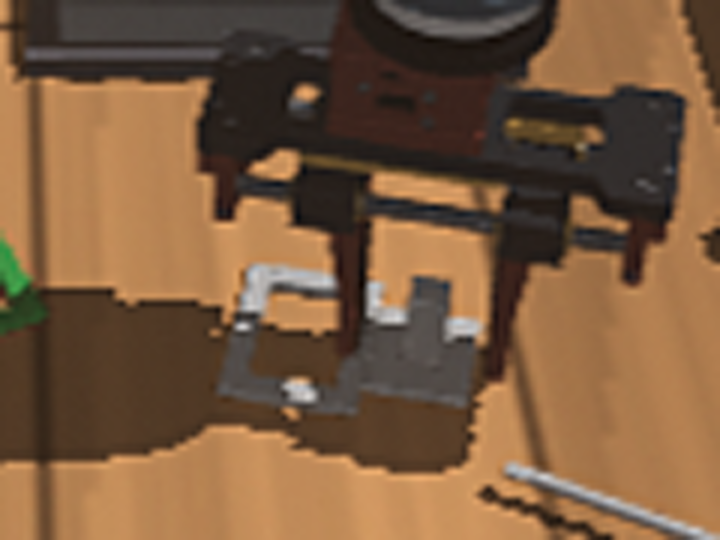

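The crop shows the jaws on either side of the link's grip (crop px 430,310), with the finger centre line lined up on it. Next I close the fingers.

>>> drive_tool(fingers=[14,10,10,10,10,10,10,10], linear=[[0,0,0],[0,0,0],[0,0,0],[0,0,0],[0,0,0],[0,0,0],[0,0,0],[0,0,0]], turn=[[0,0,0],[0,0,0],[0,0,0],[0,0,0],[0,0,0],[0,0,0],[0,0,0],[0,0,0]])

```text
t: 4.55
tool_pos: [0.5689, -0.1618, 0.0269]
eef_rot: [-1.56, 0.219, -0.22]
contact_force: [-0.2, -0.7, 2.9]
opening: 0.0158
```

>>> drive_tool(fingers=[10,10,10,10,10,10,10,10], linear=[[0,-5,0],[0,-15,0],[0,-25,0],[0,-30,0],[0,-30,0],[0,-25,0],[0,-20,0],[0,-10,0]], turn=[[0,0,0],[0,0,0],[0,0,0],[0,0,0],[0,0,0],[0,0,0],[0,0,0],[0,0,0]])

```text
t: 5.35
tool_pos: [0.5693, -0.162, 0.19]
eef_rot: [-1.56, 0.217, -0.223]
contact_force: [-0.4, 0.1, -3.4]
opening: 0.0155
```

```bash
cat >> h.py <<'E'
FIX=np.array([.530,.0975,.040]); FYAW=np.deg2rad(-3.5); HT=0.0265
def tcp_for(bx,zb,th,by=0,yaw=None,ht=None):
    """TCP pose for link_bar at fixture coords (mm), pitch th"""
    c,s=np.cos(th),np.sin(th); ht=HT if ht is None else ht
    f=np.array([bx/1000+.068*c-ht*s, by/1000, zb/1000+.068*s+ht*c])
    return FIX+R.from_rotvec([0,0,FYAW]).apply(f), target_R(FYAW,th)
E
python3 - <<'E'
from h import *
q=bot.snapshot('side');save(q,'side3',(270,130,430,290),4.5)
s,p,r=pose();print(s['t'],p,s['contact_force'],s['opening'],s['torque'])
p1,R1=tcp_for(-47,71,.55);print(p1)
plan(p1,R1,8)
E
```

```text
5.4 [ 0.56951673 -0.16204999  0.19069328] [ 0.3431633   0.66219437 -1.88986893] 0.0158556524861991 [-0.06479581 -0.07712627 -0.01843641]
[0.52712583 0.09767579 0.16913463]
"linear": [[-14.1, 2.6, 29.7], [-13.4, 1.9, 30.1], [-12.7, 1.3, 30.4], [-12.0, 0.6, 30.8], [-11.2, 0.1, 31.1], [-10.4, -0.4, 31.3], [-9.4, -0.8, 31.6], [-8.6, -1.2, 31.9]] 
"turn": [[0.008, -0.027, -0.068], [0.007, -0.026, -0.068], [0.008, -0.027, -0.068], [0.007, -0.027, -0.067], [0.008, -0.026, -0.068], [0.008, -0.027, -0.068], [0.007, -0.026, -0.068], [0.008, -0.027, -0.068]]
```

View pics/side3.png

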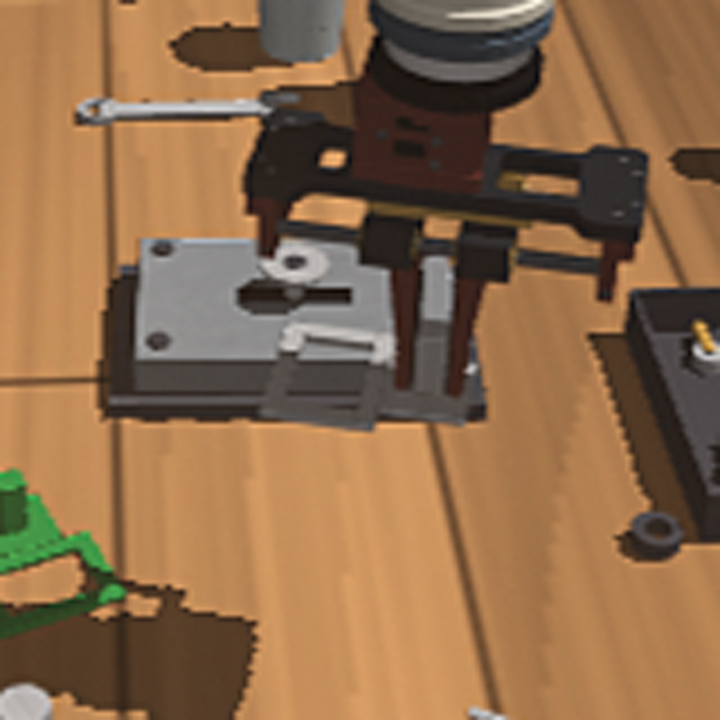

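The link hangs level in the jaws, with its eye at about (335,375) in the crop. Next I carry it over the fixture and tilt it on the way.

>>> drive_tool(fingers=[10,10,10,10,10,10,10,10], linear=[[-14,2.5,30],[-13.5,2,30],[-12.5,1,30.5],[-12,0.5,31],[-11,0,31],[-10.5,-0.5,31],[-9.5,-1,31.5],[-8.5,-1,32]], turn=[[0.008,-0.027,-0.068],[0.007,-0.027,-0.068],[0.008,-0.027,-0.068],[0.007,-0.027,-0.068],[0.008,-0.026,-0.068],[0.008,-0.026,-0.068],[0.007,-0.026,-0.068],[0.008,-0.027,-0.068]])

```text
t: 6.2
tool_pos: [0.5252, 0.099, 0.1648]
eef_rot: [-1.542, -0.383, -0.476]
contact_force: [0.1, 0.0, -3.4]
opening: 0.016
```

>>> drive_tool(fingers=[10,10,10,10,10,10,10,10], linear=[[0,0,0],[0,0,0],[0,0,0],[0,0,0],[0,0,0],[0,0,0],[0,0,0],[0,0,0]], turn=[[0,0,0],[0,0,0],[0,0,0],[0,0,0],[0,0,0],[0,0,0],[0,0,0],[0,0,0]])

```text
t: 7.0
tool_pos: [0.5264, 0.0978, 0.1663]
eef_rot: [-1.543, -0.381, -0.476]
contact_force: [-0.2, -0.9, -3.0]
opening: 0.0159
```

Run:
```python
from h import *
import pickle
q=bot.snapshot('side');save(q,'side4',(270,100,410,240),5);pickle.dump(q,open('side4.pkl','wb'))
q=bot.snapshot('top');save(q,'top4',(260,130,360,250),5);pickle.dump(q,open('top4.pkl','wb'))
s,p,r=pose();print(s['t'],p,s['contact_force'],s['opening'],s['torque'],s['joint_pos'])
p1,R1=tcp_for(-47,71,.55);print(p1,delta(p1,R1))
```

```text
7.1 [0.52636812 0.09796422 0.16628252] [ 0.17582092  0.26442175 -2.11535565] 0.015556807998320975 [-0.02168097  0.44828533 -0.03339664] [ 0.2043583  -0.55965639  1.99871471 -0.14689948  1.17552678  0.2860547 ]
[0.52712583 0.09767579 0.16913463] (array([ 2.14, -2.04, -0.24]), array([-0.0012, -0.0009, -0.0037]))
```

View pics/side4.png

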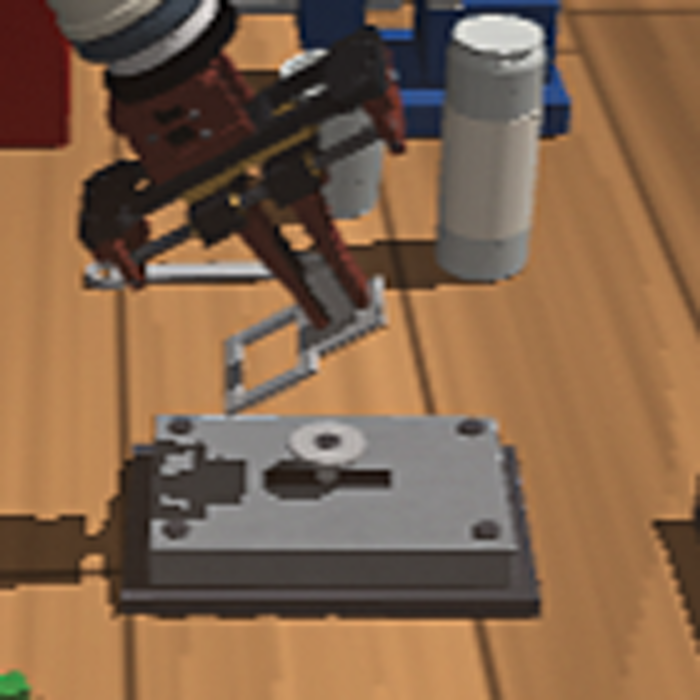

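View pics/top4.png

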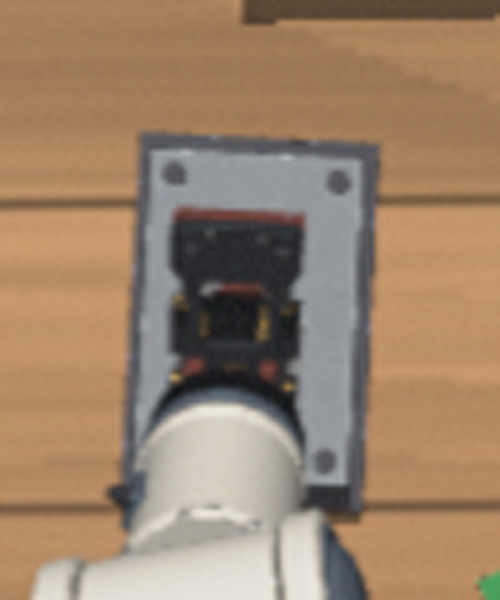

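Run:
```python
from h import *
import pickle
p=pickle.load(open('side4.pkl','rb'));P=cloud(p);im=p['pixels'].astype(int)
s,tp,r=pose()
lx,ly_=r.as_matrix()[:,0],None
L=r.inv().apply(P.reshape(-1,3)-tp).reshape(400,640,3)*1000
# link coords from tool: x=50+Lx ; y=Lz ; z=26.5-Ly
X=50+L[...,0];Y=L[...,2];Z=26.5-L[...,1]
m=(X>-40)&(X<85)&(abs(Y)<55)&(Z>-10)&(Z<12)
x,y,z=X[m],Y[m],Z[m];print(m.sum())
for q,n in ((x,'x'),(y,'y'),(z,'z')): print(n,np.percentile(q,[0,2,10,50,90,98,100]).round(1))
eye=x<22
print('eye y range',np.percentile(y[eye],[1,5,95,99]).round(1)); A=np.c_[x,y,np.ones(len(x))];print('plane',np.linalg.lstsq(A,z,rcond=None)[0])
rect=cv2.minAreaRect(np.c_[x,y].astype(np.float32));print(rect)
# head & landing
F=R.from_rotvec([0,0,FYAW]).inv().apply(P.reshape(-1,3)-FIX).reshape(400,640,3)*1000
sat=im.max(-1)-im.min(-1)
m=(abs(F[...,0])<35)&(abs(F[...,1])<45)&(F[...,2]>19)&(F[...,2]<30)
h=F[m];print('head',m.sum(),h.min(0).round(1),h.max(0).round(1),np.median(h[h[:,2]>22],0).round(1), cv2.minEnclosingCircle(h[h[:,2]>21.5][:,:2].astype(np.float32)))
m=(abs(F[...,0])<115)&(abs(F[...,1])<90)&(abs(F[...,2])<2.5)
h=F[m];print('land',np.median(h[:,2]),np.percentile(h,[.5,99.5],axis=0).round(1),cv2.minAreaRect(h[:,:2].astype(np.float32)))
v,u=np.nonzero(m)
```

```text
295
x [-29.5 -27.6 -22.7  19.   62.3  68.1  69.9]
y [-41.1 -39.6 -37.1 -14.4  26.1  32.1  39.9]
z [-2.9 -1.6  1.   3.5  5.6 10.4 11.9]
eye y range [-40.8 -39.5  31.7  34.1]
plane [0.01609205 0.01078893 3.37701894]
((20.164352416992188, -0.5779876708984375), (99.3983383178711, 81.05420684814453), 0.07044855505228043)
head 114 [-20.3 -28.   20.3] [19.1 20.3 26.5] [-2.1 -6.5 23.5] ((0.5179741382598877, -6.54731559753418), 21.911008834838867)
land -0.9291698501289954 [[-99.2 -71.4  -2.5]
 [ 97.9  58.9   2.2]] ((-0.2906951904296875, -6.417564392089844), (199.24644470214844, 132.06443786621094), 0.2581022083759308)
```

```bash
sed -i 's/^FIX=np.array(\[.530,.0975,.040\])/FIX=np.array([.530,.0952,.040])/' h.py
python3 - <<'E'
from h import *
p1,R1=tcp_for(-44,11,.55);print(p1,delta(p1,R1))
plan(p1,R1,7)
E
```

```text
[0.53012023 0.09519265 0.10913463] (array([-26.34,  50.86,  -2.63]), array([-0.0012, -0.0009, -0.0037]))
"linear": [[-3.8, 7.3, -0.4], [-3.7, 7.2, -0.4], [-3.8, 7.3, -0.3], [-3.8, 7.2, -0.4], [-3.8, 7.3, -0.4], [-3.7, 7.3, -0.3], [-3.8, 7.2, -0.4]] 
"turn": [[0.0, 0.0, -0.001], [0.0, 0.0, 0.0], [-0.001, 0.0, -0.001], [0.0, -0.001, 0.0], [0.0, 0.0, -0.001], [0.0, 0.0, 0.0], [0.0, 0.0, -0.001]]
```

>>> drive_tool(fingers=[10,10,10,10,10,10,10,10], linear=[[-4,8,-0.4],[-4,8,-0.4],[-4,8,-0.4],[-4,8,-0.4],[-4,7,-0.4],[-4,7,-0.4],[-2.3,4.8,-0.3],[0,0,0]], turn=[[0,0,-0.001],[0,0,-0.001],[0,0,-0.001],[0,0,-0.001],[0,0,0],[0,0,0],[0,0,0],[0,0,0]])

```text
t: 7.9
tool_pos: [0.5298, 0.095, 0.1079]
eef_rot: [-1.543, -0.384, -0.478]
contact_force: [-0.5, 0.2, -3.0]
opening: 0.0161
```

```bash
cat > meas.py <<'E'
from h import *
import pickle,sys
def meas(n,crop=(270,150,410,240),f=5):
    p1s=[]
    q=bot.snapshot('side');save(q,n,crop,f);pickle.dump(q,open(n+'.pkl','wb'))
    s,tp,r=pose()
    print('t',s['t'],'tcp',tp.round(4),'F',np.round(s['contact_force'],1),'T',np.round(s['torque'],2),'open',round(s['opening'],4))
    e=R.from_rotvec([0,0,FYAW]).inv()
    M=(e*r).as_matrix(); th=np.arctan2(M[2,0],M[0,0])
    f_=e.apply(tp-FIX); lx=e.apply(r.as_matrix()[:,0]);ly=e.apply(r.as_matrix()[:,1])
    bar=f_-.068*lx+HT*ly
    print('bar(fix mm)',(bar*1000).round(1),'pitch',round(th,4),'yaw',round(np.arctan2(M[1,0],M[0,0]),4),'roll',round(np.arcsin(M[2,2]),4))
    return q
E
python3 - <<'E'
from meas import *
meas('side5')
p1,R1=tcp_for(-44,11,.55);print(delta(p1,R1))
E
```

```text
t 7.95 tcp [0.5301 0.0951 0.1088] F [-0.5 -1.2 -2.2] T [ 0.06  0.38 -0.02] open 0.0156
bar(fix mm) [-44.    0.   10.6] pitch 0.5497 yaw -0.0009 roll 0.0014
(array([ 0.19, -0.32,  0.07]), array([-0.0011, -0.0008, -0.0003]))
```

View pics/side5.png

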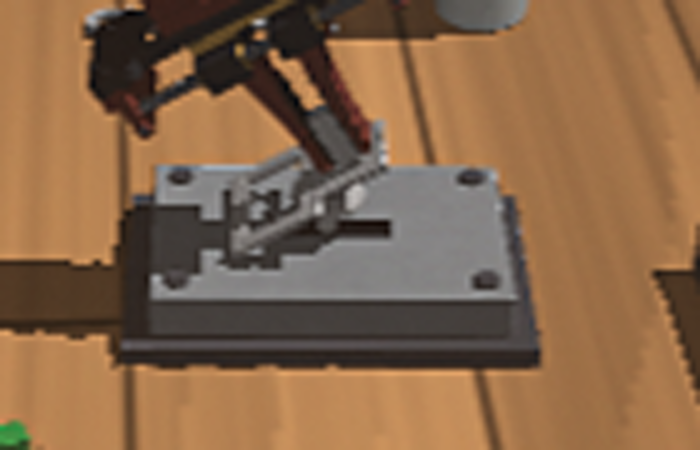

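```bash
cat >> meas.py <<'E'
def latcheck(q):
    P=cloud(q);s,tp,r=pose()
    L=r.inv().apply(P.reshape(-1,3)-tp)*1000
    X=50+L[:,0];Y=L[:,2];Z=HT*1000-L[:,1]
    F=R.from_rotvec([0,0,FYAW]).inv().apply(P.reshape(-1,3)-FIX)*1000
    m=(Z>-1)&(Z<8)&(X>-32)&(X<17)&(F[:,2]>3)
    for lo,hi in ((-50,-22),(22,50)):
        k=m&(Y>lo)&(Y<hi); print('bar y',k.sum(),np.percentile(Y[k],[5,50,95]).round(1),'z',np.median(Z[k]).round(1))
    k=(F[:,2]>21)&(F[:,2]<28)&(abs(F[:,1])<40)&(abs(F[:,0])<26)
    print('head pts fix',k.sum(),np.percentile(F[k],[3,50,97],axis=0).round(1))
E
python3 - <<'E'
from meas import *
q=pickle.load(open('side5.pkl','rb')); latcheck(q)
save(q,'side5z',(300,170,350,205),15)
E
```

```text
bar y 54 [-41.4 -34.6 -24.4] z 3.0
bar y 46 [23.6 27.2 37. ] z 2.6
head pts fix 54 [[-25.6 -37.6  21.8]
 [ -1.1  -8.9  23.8]
 [ 16.2  28.9  27.6]]
```

View pics/side5z.png

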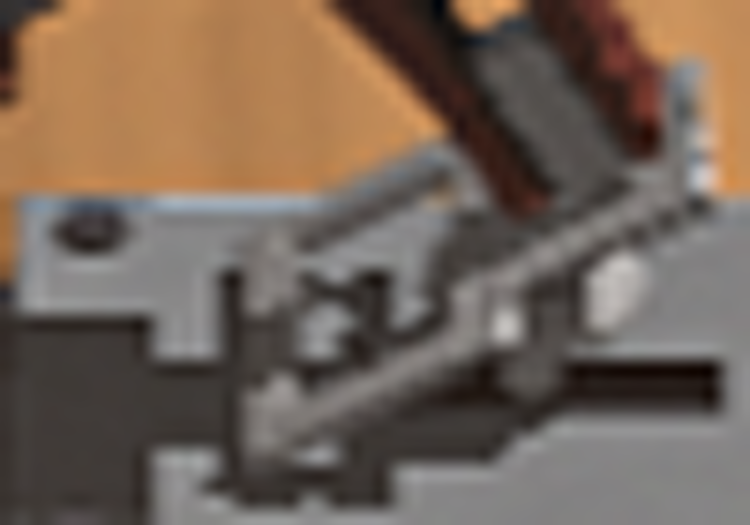

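Run:
```python
from meas import *
s,p,r=pose(); print(r.inv().apply(R.from_rotvec([0,0,FYAW]).apply([1,0,0])), 'up',r.inv().apply([0,0,1]))
p1,R1=tcp_for(-26,11.,.55);print(delta(p1,R1))
```

```text
[8.52669583e-01 5.22450549e-01 7.80627500e-05] up [ 0.52244995 -0.85266882  0.00139213]
(array([15.54,  9.08,  0.07]), array([-0.0011, -0.0008, -0.0003]))
```

>>> drive_tool(fingers=[10,10,10,10,10,10,10,10], linear=[[2.2,1.3,0],[2.2,1.3,0],[2.2,1.3,0],[2.2,1.3,0],[2.2,1.3,0],[2.2,1.3,0],[2.2,1.3,0],[0,0,0]], turn=[[0,0,0],[0,0,0],[0,0,0],[0,0,0],[0,0,0],[0,0,0],[0,0,0],[0,0,0]])

```text
t: 8.75
tool_pos: [0.5483, 0.094, 0.1095]
eef_rot: [-1.542, -0.385, -0.479]
contact_force: [-0.4, 0.7, -2.7]
opening: 0.0159
```

Run:
```python
from meas import *
q=meas('side6',(300,165,350,205),14);latcheck(q)
p1,R1=tcp_for(-10.5,11,.55);print(delta(p1,R1))
```

```text
t 8.8 tcp [0.5482 0.0941 0.1094] F [-0.1  0.4 -3.5] T [-0.03  0.39 -0.01] open 0.0162
bar(fix mm) [-25.9   0.1  11.3] pitch 0.5501 yaw -0.0011 roll 0.0015
bar y 57 [-40.4 -36.3 -27.5] z 3.3
bar y 43 [22.8 27.3 33.8] z 3.7
head pts fix 92 [[-20.3 -37.8  21.3]
 [ -8.9  -3.7  23.5]
 [  2.5  31.8  27.3]]
(array([12.99,  8.31,  0.03]), array([-0.0012, -0.0009,  0.0001]))
```

View pics/side6.png

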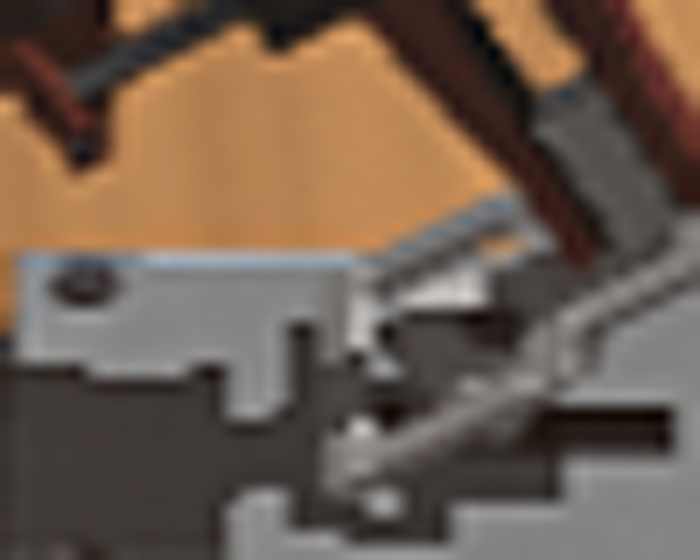

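No contact so far, and the bar is passing under the head's -x rim. Sliding on.

>>> drive_tool(fingers=[10,10,10,10,10,10,10,10], linear=[[2,1.2,0],[2,1.2,0],[2,1.2,0],[2,1.2,0],[2,1.2,0],[1.6,1,0],[1.2,0.8,0],[0,0,0]], turn=[[0,0,0],[0,0,0],[0,0,0],[0,0,0],[0,0,0],[0,0,0],[0,0,0],[0,0,0]])

```text
t: 9.6
tool_pos: [0.5632, 0.0932, 0.1095]
eef_rot: [-1.542, -0.385, -0.479]
contact_force: [-0.8, -0.3, -3.4]
opening: 0.0155
```

Run:
```python
from meas import *
q=meas('side7',(300,165,350,205),14);latcheck(q)
p1,R1=tcp_for(-10.5,11,.3);print(delta(p1,R1)); plan(p1,R1,8)
```

```text
t 9.65 tcp [0.5631 0.0931 0.1095] F [ 0.5 -0.3 -2.9] T [-0.03  0.41 -0.04] open 0.016
bar(fix mm) [-11.    0.1  11.3] pitch 0.5501 yaw -0.001 roll 0.0015
bar y 61 [-39.7 -35.5 -24.4] z 3.6
bar y 36 [24.  28.8 34.7] z 3.8
head pts fix 136 [[-17.7 -37.6  21.4]
 [  0.2  -6.1  23.8]
 [ 15.4  31.3  27.3]]
(array([4.680e+00, 1.819e+01, 1.000e-02]), array([-0.0013, -0.0007,  0.2501]))
"linear": [[0.6, 2.3, 0.0], [0.6, 2.2, 0.0], [0.8, 2.3, 0.0], [0.8, 2.2, 0.0], [0.8, 2.2, 0.0], [1.0, 2.1, 0.0], [1.0, 2.1, 0.0], [1.0, 2.1, 0.0]] 
"turn": [[0.0, 0.0, 0.031], [0.0, 0.0, 0.032], [-0.001, 0.0, 0.031], [0.0, 0.0, 0.031], [0.0, 0.0, 0.031], [0.0, -0.001, 0.032], [0.0, 0.0, 0.031], [0.0, 0.0, 0.031]]
```

View pics/side7.png

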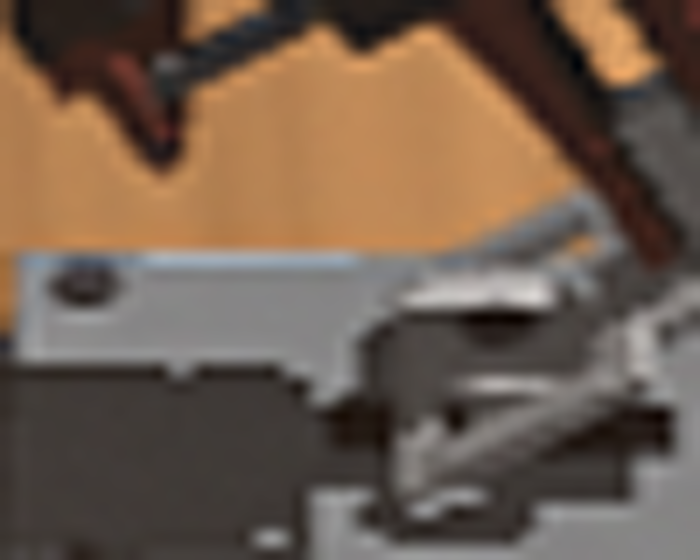

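>>> drive_tool(fingers=[10,10,10,10,10,10,10,10], linear=[[0.8,2.3,0],[0.8,2.3,0],[0.8,2.3,0],[0.8,2.2,0],[0.8,2.2,0],[1,2.1,0],[1,2.1,0],[1,2.1,0]], turn=[[0,0,0.031],[0,0,0.031],[0,0,0.031],[0,0,0.031],[0,0,0.031],[0,0,0.031],[0,0,0.031],[0,0,0.031]])

```text
t: 10.45
tool_pos: [0.5771, 0.0924, 0.0968]
eef_rot: [-1.565, -0.189, -0.285]
contact_force: [0.2, -0.5, -2.4]
opening: 0.0154
```

Run:
```python
from meas import *
q=meas('side8',(300,165,350,205),14);latcheck(q)
p1,R1=tcp_for(-10,9,.1);print(delta(p1,R1)); plan(p1,R1,8)
```

```text
t 10.5 tcp [0.5776 0.0922 0.0967] F [-0.9 -0.7 -3.1] T [-0.05  0.24  0.05] open 0.0159
bar(fix mm) [-9.4  0.  11.2] pitch 0.3006 yaw -0.0006 roll 0.0015
bar y 61 [-39.8 -35.2 -26.9] z 3.1
bar y 37 [24.4 28.8 36. ] z 2.9
head pts fix 141 [[-17.7 -35.3  21.5]
 [  4.5  -4.7  23.9]
 [ 25.5  30.2  26.3]]
(array([ 2.72, 16.05,  0.02]), array([-0.0015, -0.0004,  0.2006]))
"linear": [[0.3, 2.0, 0.0], [0.4, 2.0, 0.0], [0.5, 2.0, 0.0], [0.5, 2.0, 0.0], [0.5, 1.9, 0.0], [0.6, 2.0, 0.0], [0.6, 1.9, 0.0], [0.7, 1.9, 0.0]] 
"turn": [[0.0, 0.0, 0.025], [0.0, 0.0, 0.025], [-0.001, 0.0, 0.025], [0.0, 0.0, 0.025], [0.0, 0.0, 0.025], [0.0, 0.0, 0.025], [0.0, 0.0, 0.026], [-0.001, 0.0, 0.025]]
```

View pics/side8.png

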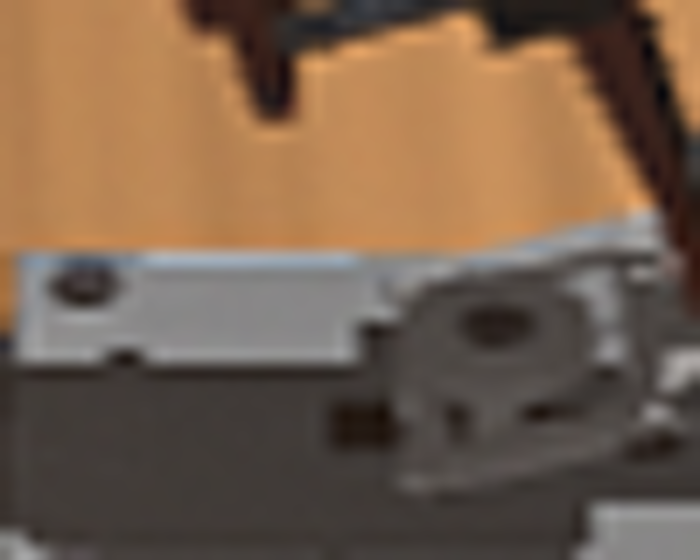

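The far bar of the eye clears the head's rim at crop (600,310), and the forces are just the link's weight. Levelling further.

>>> drive_tool(fingers=[10,10,10,10,10,10,10,10], linear=[[0.3,2,0],[0.4,2,0],[0.5,2,0],[0.5,2,0],[0.5,1.9,0],[0.6,1.9,0],[0.6,1.9,0],[0.7,1.9,0]], turn=[[0,0,0.025],[0,0,0.025],[0,0,0.025],[0,0,0.025],[0,0,0.025],[0,0,0.025],[0,0,0.025],[0,0,0.025]])

```text
t: 11.3
tool_pos: [0.5844, 0.092, 0.0821]
eef_rot: [-1.57, -0.031, -0.127]
contact_force: [-0.7, -0.1, -3.3]
opening: 0.0159
```

Run:
```python
from meas import *
q=meas('side9',(300,165,350,205),14);latcheck(q)
p1,R1=tcp_for(-11,2,.0);print(delta(p1,R1)); plan(p1,R1,8)
```

```text
t 11.35 tcp [0.5846 0.0918 0.0817] F [-1.2 -0.6 -3.5] T [-0.1   0.08  0.  ] open 0.0158
bar(fix mm) [-10.4  -0.    8.6] pitch 0.0991 yaw -0.0004 roll 0.0014
bar y 61 [-40.3 -35.6 -26.9] z 2.8
bar y 24 [25.  30.6 36.3] z 3.3
head pts fix 97 [[-20.3 -21.4  21.5]
 [ -0.6  -3.8  23.6]
 [ 15.9  15.3  25.9]]
(array([ 1.01, 13.34,  0.08]), array([-0.0014, -0.0003,  0.0991]))
"linear": [[0.1, 1.7, 0.0], [0.2, 1.6, 0.0], [0.1, 1.7, 0.0], [0.2, 1.7, 0.0], [0.2, 1.6, 0.1], [0.3, 1.7, 0.0], [0.2, 1.6, 0.0], [0.3, 1.7, 0.0]] 
"turn": [[0.0, 0.0, 0.012], [0.0, 0.0, 0.013], [-0.001, 0.0, 0.012], [0.0, 0.0, 0.013], [0.0, 0.0, 0.012], [0.0, 0.0, 0.012], [0.0, 0.0, 0.013], [0.0, 0.0, 0.012]]
```

View pics/side9.png

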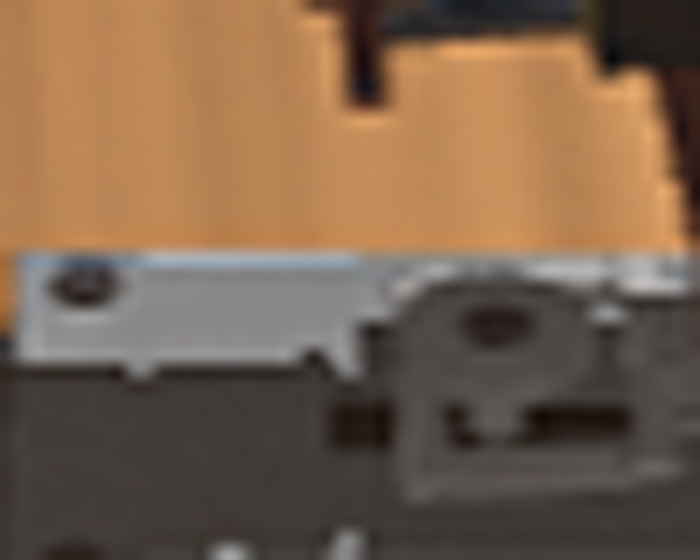

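Sideways, the link (bars -40…36) and the head (-21…15) agree to about 1 mm. Next I level it and go down to just above the landing.

>>> drive_tool(fingers=[10,10,10,10,10,10,10,10], linear=[[0.1,2,0],[0.1,2,0],[0.1,1.8,0],[0.2,1.8,0],[0.2,1.7,0],[0.2,1.6,0],[0.2,1.4,0],[0,1,0]], turn=[[0,0,0.013],[0,0,0.013],[0,0,0.013],[0,0,0.012],[0,0,0.012],[0,0,0.012],[0,0,0.012],[-0.001,0,0.012]])

```text
t: 12.15
tool_pos: [0.5862, 0.0918, 0.0689]
eef_rot: [-1.57, 0.046, -0.05]
contact_force: [-0.9, 0.5, -3.0]
opening: 0.0157
```

Run:
```python
from meas import *
q=meas('side10',(300,165,350,205),14);latcheck(q)
p1,R1=tcp_for(-11,0,.0);print(delta(p1,R1))
```

```text
t 12.2 tcp [0.5862 0.0918 0.0687] F [-0.4 -0.7 -3.2] T [-0.05 -0.04 -0.01] open 0.0158
bar(fix mm) [-11.7   0.    2.1] pitch 0.0016 yaw -0.0001 roll 0.0004
bar y 53 [-41.  -33.8 -24.8] z 3.2
bar y 6 [25.4 31.3 34.8] z 3.4
head pts fix 104 [[-20.  -22.7  21.4]
 [ -1.3  -4.4  23.8]
 [ 15.9  13.7  25.6]]
(array([ 0.69,  2.19, -0.01]), array([-0.0004, -0.0001,  0.0016]))
```

>>> drive_tool(fingers=[10,10,10,10,10,10,10,10], linear=[[0,0.3,0],[0,0.3,0],[0,0.2,0],[0,0.2,0],[0,0.2,0],[0,0.2,0],[0,0,0],[0,0,0]], turn=[[0,0,0.001],[0,0,0],[0,0,0],[0,0,0],[0,0,0],[0,0,0],[0,0,0],[0,0,0]])

```text
t: 13.0
tool_pos: [0.5862, 0.0918, 0.0677]
eef_rot: [-1.57, 0.046, -0.05]
contact_force: [-0.5, 0.5, -3.5]
opening: 0.0156
```

>>> drive_tool(fingers=[10,10,10,10,10,10,10,10], linear=[[0,0.2,0],[0,0.2,0],[0,0,0],[0,0,0],[0,0,0],[0,0,0],[0,0,0],[0,0,0]], turn=[[0,0,0],[0,0,0],[0,0,0],[0,0,0],[0,0,0],[0,0,0],[0,0,0],[0,0,0]])

```text
t: 13.8
tool_pos: [0.5862, 0.0918, 0.0673]
eef_rot: [-1.57, 0.046, -0.05]
contact_force: [0.4, -0.6, -3.1]
opening: 0.0161
```

Run:
```python
from meas import *
for i in range(3): q=meas('side11_%d'%i,(300,165,350,205),14)
```

```text
t 13.85 tcp [0.5862 0.0918 0.0672] F [-0.3 -0.1 -3.6] T [ 0.01 -0.12 -0.03] open 0.016
bar(fix mm) [-11.7   0.1   0.6] pitch 0.0023 yaw 0.0 roll 0.0005
t 13.9 tcp [0.5862 0.0918 0.0673] F [ 0.7 -0.7 -2.5] T [ 0.01 -0.18 -0.04] open 0.0157
bar(fix mm) [-11.7   0.1   0.6] pitch 0.0023 yaw -0.0 roll 0.0006
t 13.95 tcp [0.5862 0.0919 0.0673] F [ 0.   1.  -2.7] T [-0.04 -0.16  0.03] open 0.0159
bar(fix mm) [-11.6   0.1   0.6] pitch 0.0024 yaw 0.0 roll 0.0006
```

>>> drive_tool(fingers=[10,10,10,10,10,10,10,10], linear=[[0,0.2,0],[0,0,0],[0,0.2,0],[0,0,0],[0,0,0],[0,0,0],[0,0,0],[0,0,0]], turn=[[0,0,0],[0,0,0],[0,0,0],[0,0,0],[0,0,0],[0,0,0],[0,0,0],[0,0,0]])

```text
t: 14.75
tool_pos: [0.5862, 0.0918, 0.067]
eef_rot: [-1.57, 0.046, -0.05]
contact_force: [-0.3, 0.1, -1.0]
opening: 0.0154
```

Run:
```python
from meas import *
for i in range(2): q=meas('side12_%d'%i,(300,165,350,205),14)
```

```text
t 14.8 tcp [0.5862 0.0918 0.067 ] F [-1.   0.5 -1.2] T [-0.04  0.1  -0.02] open 0.0157
bar(fix mm) [-11.6   0.1   0.4] pitch 0.0025 yaw 0.0 roll 0.0006
t 14.85 tcp [0.5862 0.0918 0.067 ] F [ 0.  -0.  -0.3] T [-0.08  0.14 -0.01] open 0.0162
bar(fix mm) [-11.6   0.1   0.3] pitch 0.0026 yaw -0.0 roll 0.0006
```

Light touch on the landing: the vertical force went from -3 to about -0.8 N. Now I draw it slowly towards the grip end.

>>> drive_tool(fingers=[10,10,10,10,10,10,10,10], linear=[[0.3,0,0],[0.3,0,0],[0.3,0,0],[0.3,0,0],[0.3,0,0],[0.3,0,0],[0.3,0,0],[0,0,0]], turn=[[0,0,0],[0,0,0],[0,0,0],[0,0,0],[0,0,0],[0,0,0],[0,0,0],[0,0,0]])

```text
t: 15.65
tool_pos: [0.5883, 0.0917, 0.0669]
eef_rot: [-1.57, 0.046, -0.05]
contact_force: [-3.0, -1.0, 1.7]
opening: 0.0161
```

>>> drive_tool(fingers=[10,10,10,10,10,10,10,10], linear=[[0.1,0,0],[0.1,0,0],[0.1,0,0],[0.1,0,0],[0.1,0,0],[0.1,0,0],[0,0,0],[0,0,0]], turn=[[0,0,0],[0,0,0],[0,0,0],[0,0,0],[0,0,0],[0,0,0],[0,0,0],[0,0,0]])

```text
t: 16.45
tool_pos: [0.5889, 0.0917, 0.0669]
eef_rot: [-1.57, 0.046, -0.05]
contact_force: [-3.1, 0.1, 2.7]
opening: 0.016
```

>>> drive_tool(fingers=[10,10,10,10,10,10,10,10], linear=[[0.1,0,0],[0.1,0,0],[0.1,0,0],[0.1,0,0],[0.1,0,0],[0.1,0,0],[0,0,0],[0,0,0]], turn=[[0,0,0],[0,0,0],[0,0,0],[0,0,0],[0,0,0],[0,0,0],[0,0,0],[0,0,0]])

```text
t: 17.25
tool_pos: [0.5895, 0.0916, 0.0669]
eef_rot: [-1.57, 0.046, -0.05]
contact_force: [-3.6, -0.2, 2.9]
opening: 0.0161
```

>>> drive_tool(fingers=[10,10,10,10,10,10,10,10], linear=[[0,-0.2,0],[0,-0.1,0],[0,0,0],[0.1,0,0],[0.1,0,0],[0.1,0,0],[0,0,0],[0,0,0]], turn=[[0,0,0],[0,0,0],[0,0,0],[0,0,0],[0,0,0],[0,0,0],[0,0,0],[0,0,0]])

```text
t: 18.05
tool_pos: [0.5898, 0.0916, 0.067]
eef_rot: [-1.57, 0.046, -0.05]
contact_force: [-2.0, 0.8, -0.5]
opening: 0.0156
```

Run:
```python
from meas import *
for i in range(2): q=meas('side13_%d'%i,(300,165,350,205),14)
```

```text
t 18.1 tcp [0.5898 0.0916 0.067 ] F [-1.1  0.7 -0.8] T [-0.08  0.34  0.01] open 0.0161
bar(fix mm) [-8.   0.1  0.4] pitch 0.0024 yaw -0.0001 roll 0.0005
t 18.15 tcp [0.5898 0.0916 0.067 ] F [-1.4  0.1 -0.6] T [ 0.01  0.31 -0.03] open 0.0159
bar(fix mm) [-8.   0.1  0.3] pitch 0.0024 yaw -0.0 roll 0.0005
```

View pics/side13_1.png

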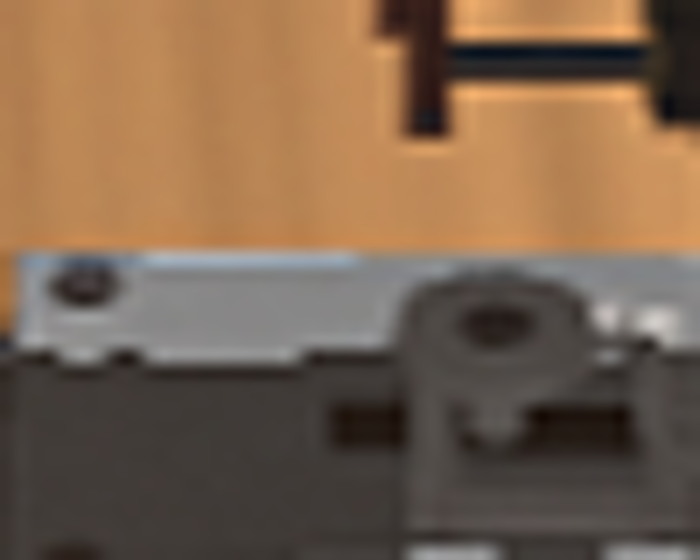

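>>> drive_tool(fingers=[10,10,10,10,10,10,10,10], linear=[[0.1,0,0],[0.1,0,0],[0.1,0,0],[0.1,0,0],[0.1,0,0],[0,0,0],[0,0,0],[0,0,0]], turn=[[0,0,0],[0,0,0],[0,0,0],[0,0,0],[0,0,0],[0,0,0],[0,0,0],[0,0,0]])

```text
t: 18.95
tool_pos: [0.5903, 0.0916, 0.0671]
eef_rot: [-1.57, 0.046, -0.05]
contact_force: [-0.6, 0.3, -2.1]
opening: 0.0158
```

>>> drive_tool(fingers=[10,10,10,10,10,10,10,10], linear=[[0.1,0,0],[0.1,0,0],[0.1,0,0],[0.1,0,0],[0.1,0,0],[0,0,0],[0,0,0],[0,0,0]], turn=[[0,0,0],[0,0,0],[0,0,0],[0,0,0],[0,0,0],[0,0,0],[0,0,0],[0,0,0]])

```text
t: 19.75
tool_pos: [0.5908, 0.0916, 0.0671]
eef_rot: [-1.57, 0.046, -0.05]
contact_force: [0.1, 0.6, -3.2]
opening: 0.0159
```

>>> drive_tool(fingers=[10,10,10,10,10,10,10,10], linear=[[0.1,0,0],[0.1,0,0],[0.1,0,0],[0.1,0,0],[0.1,0,0],[0,0,0],[0,0,0],[0,0,0]], turn=[[0,0,0],[0,0,0],[0,0,0],[0,0,0],[0,0,0],[0,0,0],[0,0,0],[0,0,0]])

```text
t: 20.55
tool_pos: [0.591, 0.0915, 0.067]
eef_rot: [-1.57, 0.047, -0.049]
contact_force: [-2.1, 0.7, -3.1]
opening: 0.0159
```

>>> drive_tool(fingers=[10,10,10,10,10,10,10,10], linear=[[0.1,0,0],[0.1,0,0],[0.1,0,0],[0.1,0,0],[0,0,0],[0,0,0],[0,0,0],[0,0,0]], turn=[[0,0,0],[0,0,0],[0,0,0],[0,0,0],[0,0,0],[0,0,0],[0,0,0],[0,0,0]])

```text
t: 21.35
tool_pos: [0.5912, 0.0915, 0.0669]
eef_rot: [-1.57, 0.047, -0.049]
contact_force: [-5.6, -0.0, -2.3]
opening: 0.0159
```

Contact felt: the force is growing about 9 N per mm of commanded shift.

>>> drive_tool(fingers=[10,10,10,10,10,10,10,10], linear=[[0.1,0,0],[0.1,0,0],[0.1,0,0],[0,0,0],[0,0,0],[0,0,0],[0,0,0],[0,0,0]], turn=[[0,0,0],[0,0,0],[0,0,0],[0,0,0],[0,0,0],[0,0,0],[0,0,0],[0,0,0]])

```text
t: 22.15
tool_pos: [0.5912, 0.0916, 0.067]
eef_rot: [-1.57, 0.048, -0.048]
contact_force: [-6.5, -0.3, -1.5]
opening: 0.0156
```

Run:
```python
from meas import *
for i in range(2): q=meas('side14_%d'%i,(300,165,350,205),14)
```

```text
t 22.2 tcp [0.5912 0.0915 0.0669] F [-6.9  0.4 -1.5] T [-0.    1.07  0.04] open 0.0156
bar(fix mm) [-6.7  0.1  0.4] pitch 0.0003 yaw 0.0001 roll 0.0004
t 22.25 tcp [0.5912 0.0915 0.067 ] F [-5.8 -0.1 -1.1] T [0.07 1.06 0.04] open 0.0162
bar(fix mm) [-6.7  0.1  0.4] pitch 0.0004 yaw 0.0001 roll 0.0004
```

>>> drive_tool(fingers=[10,10,10,10,10,10,10,10], linear=[[0.1,0,0],[0.1,0,0],[0.1,0,0],[0.1,0,0],[0,0,0],[0,0,0],[0,0,0],[0,0,0]], turn=[[0,0,0],[0,0,0],[0,0,0],[0,0,0],[0,0,0],[0,0,0],[0,0,0],[0,0,0]])

```text
t: 23.05
tool_pos: [0.5912, 0.0915, 0.0669]
eef_rot: [-1.57, 0.048, -0.047]
contact_force: [-8.6, 0.5, -0.1]
opening: 0.0156
```

Run:
```python
from meas import *
for i in range(2): q=meas('side15_%d'%i,(300,165,350,205),14)
```

```text
t 23.1 tcp [0.5912 0.0915 0.0669] F [-8.  -0.4 -0.1] T [ 0.04  1.3  -0.  ] open 0.0158
bar(fix mm) [-6.7  0.1  0.4] pitch -0.0006 yaw 0.0002 roll 0.0003
t 23.15 tcp [0.5912 0.0916 0.0669] F [-8.1 -0.8 -1.1] T [0.03 1.31 0.02] open 0.0159
bar(fix mm) [-6.7  0.1  0.5] pitch -0.0005 yaw 0.0002 roll 0.0004
```

>>> drive_tool(fingers=[10,10,10,10,10,10,10,10], linear=[[0.1,-0.1,0],[0.1,0,0],[0.1,0,0],[0.1,0,0],[0,0,0],[0,0,0],[0,0,0],[0,0,0]], turn=[[0,0,0],[0,0,0],[0,0,0],[0,0,0],[0,0,0],[0,0,0],[0,0,0],[0,0,0]])

```text
t: 23.95
tool_pos: [0.5913, 0.0916, 0.067]
eef_rot: [-1.57, 0.049, -0.047]
contact_force: [-9.1, -0.6, 0.1]
opening: 0.0157
```

>>> drive_tool(fingers=[10,10,10,10,10,10,10,10], linear=[[0,0,0],[0,0,0],[0,0,0],[0,0,0],[0,0,0],[0,0,0],[0,0,0],[0,0,0]], turn=[[0,0,0],[0,0,0],[0,0,0],[0,0,0],[0,0,0],[0,0,0],[0,0,0],[0,0,0]])

```text
t: 24.75
tool_pos: [0.5913, 0.0915, 0.067]
eef_rot: [-1.57, 0.049, -0.047]
contact_force: [-9.5, 0.4, -0.2]
opening: 0.0159
```

Run:
```python
from meas import *
for i in range(2): q=meas('side16_%d'%i,(300,165,350,205),14)
```

```text
t 24.8 tcp [0.5913 0.0916 0.0669] F [-9.9  1.2 -0.3] T [-0.05  1.5   0.01] open 0.016
bar(fix mm) [-6.7  0.1  0.5] pitch -0.0015 yaw 0.0003 roll 0.0003
t 24.85 tcp [0.5913 0.0916 0.0669] F [-9.4  0.3  0. ] T [0.03 1.55 0.05] open 0.0158
bar(fix mm) [-6.7  0.1  0.5] pitch -0.0015 yaw 0.0002 roll 0.0003
```

View pics/side16_1.png

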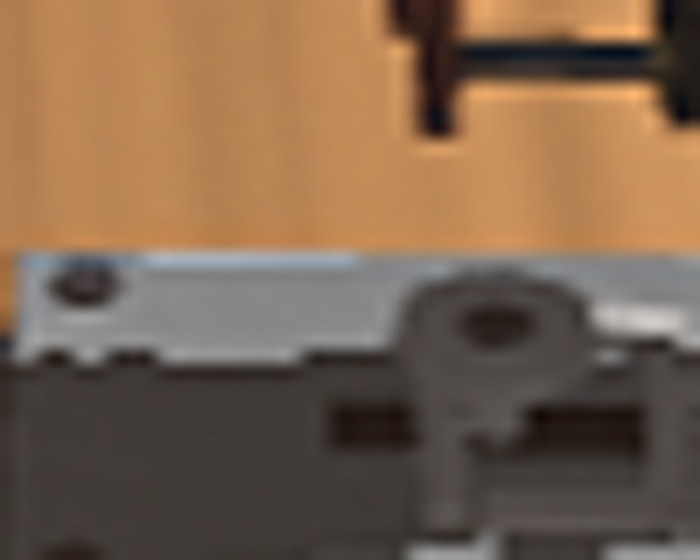

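The pull held at 9–10 N for over 0.9 s, and the crop shows the bar against the neck at (480,430). Next I relax part of the pull, open slightly to stay clear of the head, and let go.

>>> drive_tool(fingers=[10,10,10,10,14,22,32,32], linear=[[-0.2,0,0],[-0.2,0,0],[-0.2,0,0],[0,0,0],[0,0,0],[0,0,0],[0,0,0],[0,0,0]], turn=[[0,0,0],[0,0,0],[0,0,0],[0,0,0],[0,0,0],[0,0,0],[0,0,0],[0,0,0]])

```text
t: 25.65
tool_pos: [0.5933, 0.0914, 0.0684]
eef_rot: [-1.57, 0.044, -0.052]
contact_force: [0.8, -0.0, -0.6]
opening: 0.0312
```

Run:
```python
from meas import *
q=meas('side17',(300,140,400,215),8);latcheck(q)
```

```text
t 25.7 tcp [0.5931 0.0914 0.0682] F [0.4 0.2 0.7] T [-0.03 -0.03 -0.01] open 0.0315
bar(fix mm) [-4.7  0.1  1.4] pitch 0.0049 yaw -0.0001 roll 0.0008
bar y 33 [-40.3 -32.8 -24.3] z 2.9
bar y 4 [25.7 28.7 32.4] z 2.4
head pts fix 100 [[-17.8 -22.9  21.3]
 [ -2.2  -3.1  23.4]
 [ 15.7  15.8  25.9]]
```

View pics/side17.png

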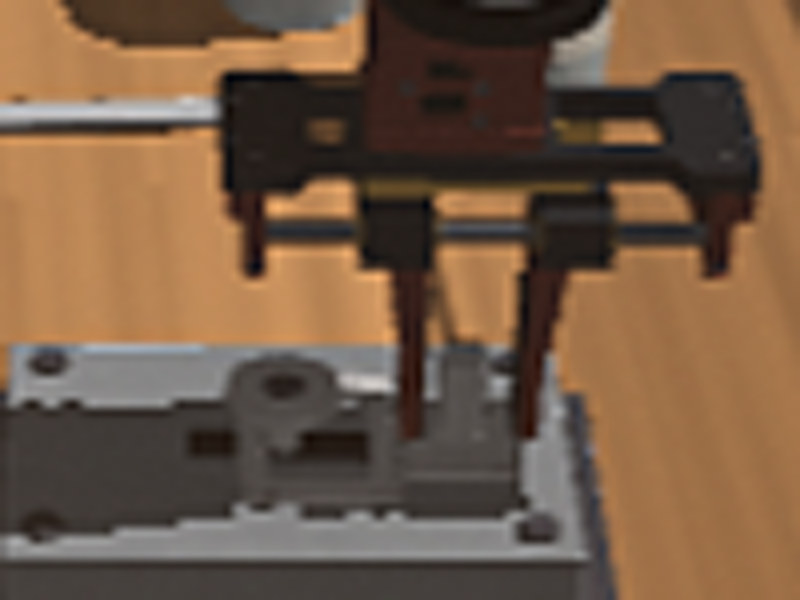

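The jaws are clear on both sides of the grip (crop 465,390) and the link lies flat. Going straight up.

>>> drive_tool(fingers=[32,32,32,32,32,32,32,32], linear=[[-1,-1,0],[0,-5,0],[0,-15,0],[0,-25,0],[0,-30,0],[0,-30,0],[0,-25,0],[0,-10,0]], turn=[[0,0,0],[0,0,0],[0,0,0],[0,0,0],[0,0,0],[0,0,0],[0,0,0],[0,0,0]])

```text
t: 26.5
tool_pos: [0.5919, 0.0916, 0.2133]
eef_rot: [-1.569, 0.041, -0.055]
contact_force: [-0.0, 0.7, 1.2]
opening: 0.0322
```

>>> drive_tool(fingers=[32,32,32,32,32,32,32,32], linear=[[-10,-10,-10],[-15,-10,-20],[-20,0,-20],[-20,0,-20],[-20,0,-20],[-20,0,-20],[-10,0,-10],[0,0,0]], turn=[[0,0,0],[0,0,0],[0,0,0],[0,0,0],[0,0,0],[0,0,0],[0,0,0],[0,0,0]])

```text
t: 27.3
tool_pos: [0.4681, -0.0221, 0.2284]
eef_rot: [-1.57, 0.047, -0.052]
contact_force: [0.7, 0.4, 0.3]
opening: 0.0317
```

Run:
```python
from meas import *
q=bot.snapshot('side');save(q,'side18',(270,130,410,230),5.5);pickle.dump(q,open('side18.pkl','wb'))
t=bot.snapshot('top');save(t,'top18',(270,140,350,250),5);pickle.dump(t,open('top18.pkl','wb'));save(t,'top18f')
s,p,r=pose();print(s['t'],p,s['contact_force'])
P0=cloud(pickle.load(open('side0.pkl','rb')))
for n,c in (('side',q),('top',t)):
    P=cloud(c);F=R.from_rotvec([0,0,FYAW]).inv().apply(P.reshape(-1,3)-FIX)*1000
    k=(F[:,2]>32)&(F[:,2]<48)&(abs(F[:,0]-60)<25)&(abs(F[:,1])<30)
    print(n,'grip',k.sum(),np.percentile(F[k],[3,50,97],axis=0).round(1))
    k=(F[:,2]>21)&(F[:,2]<30)&(abs(F[:,0])<30)&(abs(F[:,1])<35)
    print('head',k.sum(),np.percentile(F[k],[3,50,97],axis=0).round(1))
    k=(F[:,2]>2.5)&(F[:,2]<9)&(F[:,0]>-40)&(F[:,0]<90)&(abs(F[:,1])<50)
    print('plate',k.sum(),np.percentile(F[k],[3,50,97],axis=0).round(1),cv2.minAreaRect(F[k][:,:2].astype(np.float32)))
```

```text
27.4 [ 0.46909449 -0.02102054  0.22799572] [ 0.21873126 -0.51547737 -0.11143778]
side grip 27 [[ 53.7 -12.2  33.4]
 [ 59.8  -6.5  36.6]
 [ 68.3   4.6  38.9]]
head 102 [[-17.8 -22.3  21.3]
 [ -1.2  -4.   23.9]
 [ 15.9  15.8  26.1]]
plate 209 [[-17.1 -39.4   2.6]
 [ 37.3 -11.9   4. ]
 [ 77.4  29.4   7.4]] ((33.69046401977539, -1.5802116394042969), (93.6511001586914, 101.61397552490234), 88.69671630859375)
top grip 34 [[51.9 -4.2 35.2]
 [60.1  2.2 38.8]
 [66.6 10.9 42.1]]
head 145 [[-21.1 -15.6  21.3]
 [ -3.    2.6  25.1]
 [ 15.   19.9  29.2]]
plate 425 [[-30.3 -43.6   2.6]
 [ 34.6   4.2   4.6]
 [ 85.   43.7   8.4]] ((24.790428161621094, 0.46205902099609375), (98.91141510009766, 129.6969757080078), 89.90150451660156)
```

View pics/side18.png

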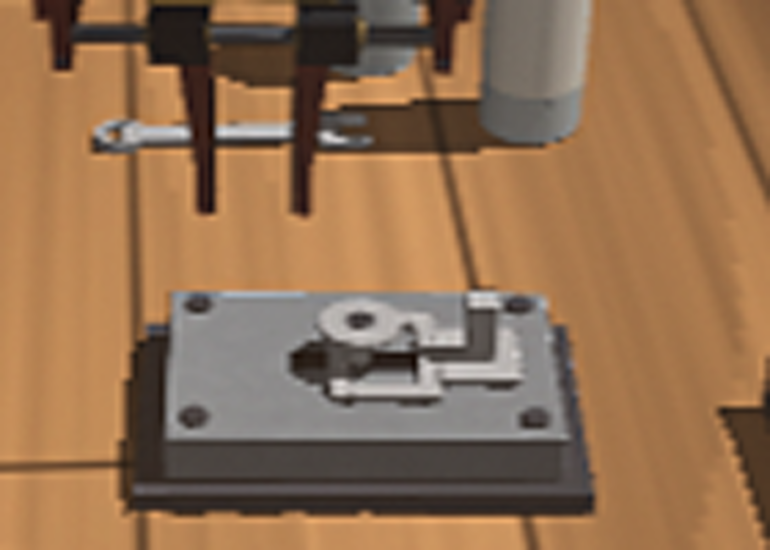

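View pics/top18.png

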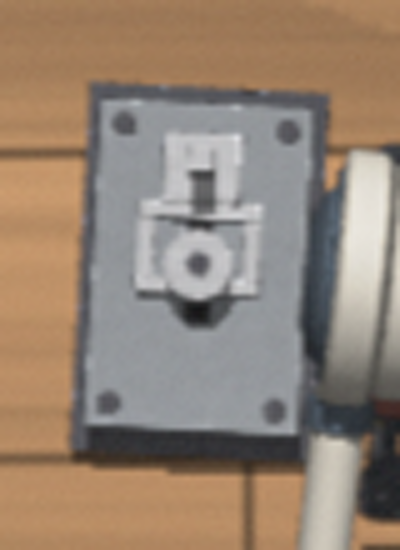

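View pics/top18f.png

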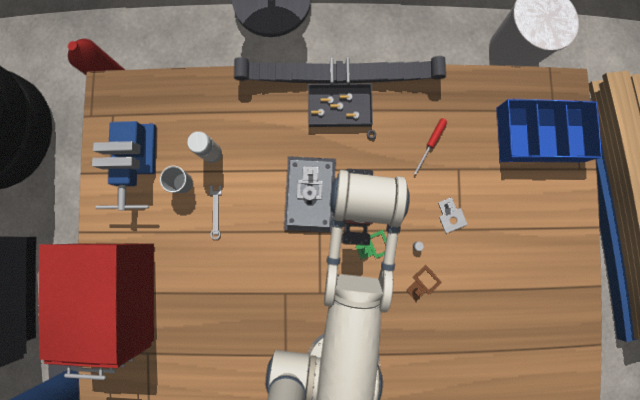

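Both views show the link flat and straight around the stud: grip 61 mm to +x of the slot's middle, sideways within 1–2 mm of the head. The strap, nut, socket, driver, wrench, can and tin are where they were. Handing in.

Run:
```python
from h import *
print(bot.sign_off())
```

```text
the job is handed in; nothing more can be done
None
```

I hooked the link under the stud's head, drew it up at about 9–10 N, let go, and handed the job in at about 27 s of the 61 s allowed. No verdict was reported.

**What I did:**
- Gripped the steel link with the oblong eye by its square grip and carried it over the fixture, tilted 0.55 rad.
- Passed the hook bar under the head until it was near the neck, with no contact felt.
- Levelled the link and set it down lightly on the landing.
- Drew it towards the far end until I felt the neck. The wrist force along the pull read 9.1–9.9 N for about 0.9 s.
- Eased off part of the pull, opened the jaws and moved the arm clear.

**Last checks:**
- **Link position:** both cameras show it flat and straight along the slot, grip about 60 mm to +x of the slot's middle. Its origin is about 10–11 mm to +x and it sits within 1–2 mm of the stud sideways.
- **Other objects:** they look unmoved in the top view. I compared by eye and did not measure them.

**What disagreed or went off plan:**
- The two cameras differed by 4–6 mm in y, so I aligned the link from its position relative to the fixture, which they gave alike to about 1.5 mm.
- During the first part of the draw the link pressed down with about 6 N, so I eased it up before the bar touched the neck.
- The arm sprang about 2 mm towards +x as the jaws opened, without visibly moving the link.

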